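# Swap the jars and tare the scale

### The arm

A 6-joint arm with a two-finger parallel gripper is mounted at the origin on the work surface. World frame = base frame: x ahead of the robot, y to its left, z up, the work surface at z = 0. Lengths are in mm, angles in rad, forces in N, time in s.
With the tool pointing down it reaches from about 325 to 875 mm from the base axis. Payload 4.4 kg.
Tool frame: the origin (TCP) lies on the centre line of the jaws, within the pads' length; the fingertips stand ahead of it and the grasp point (between the pads) lies 6 mm ahead of it (ctrl.tcp_to_tips is the z of the fingertips in the tool frame, in mm); z points along the fingers, y is the direction in which the jaws open and shut (so a half turn about z gives the same grasp; the last joint's range is limited). The gripper opens to 85 mm and grips with 20 to 120 N. Pads are 22 mm wide; open, the fingers measure 114 mm over their backs; the gripper's body (76 mm by 85 mm) begins 54 mm behind the grasp point. The pads swing forward as they close: fully open they stand 13 mm farther back than shut.
Start: joints at [1.177, 0.207, 1.542, -0, 1.393, -0.15], TCP at [138.252, 558.134, 256.282] pointing down, gripper open.
Joint ranges: [-2.73, 2.73], [-0.86, 2.22], [0.23, 2.46], [-1.11, 4.25], [0.08, 2.63], [-2.82, 2.82]. Speed limits (rad/s): [2.79, 2.79, 3.14, 3.14, 3.14, 3.14].

### API

Orientations are given as a 3x3 rotation matrix whose columns are the frame's x, y, z axes.
In Python, from plant import ctrl, sensors, optics gives the robot as it stands. Calls block until the motion is done:
- ctrl.move_ptp(position, orientation): joint-space move of the TCP to a pose.
- ctrl.move_l(position, rot=None, vel=150, threshold=None): straight line of the TCP; rot=None keeps the orientation; vel is the mean speed in mm/s. With threshold (N) it stops when the force on the tool has changed by that much, and returns True; else False.
- ctrl.set_joints(angles): joint-space move.
- ctrl.gripper_to(opening, force=None): finger opening in mm; force is the grip in N (None keeps the last); returns when the fingers have stopped.
- ctrl.hold(seconds).
- ctrl.solve_ik(position, orientation): joint angles nearest the present ones, or None.
- sensors.read_state(): the state.
- optics.grab_frame(name): name is "side" or "top"; returns (picture, depth): 384x512x3 uint8, red, green, blue; 384x512 float32, mm along the optical axis (not along the pixel's ray), 0 where there is no reading.
- optics.camera_params(name): a dict with "mtx" (3x3 intrinsics, pixels), "R" (3x3) and "t" (3): a world point X has camera coordinates R X + t. Camera axes: x right, y down, z forward; pixel columns grow to the right and rows downward; lengths in mm; the calibration is good to about 2 mm. A picture is of the moment at which its call begins. camera_params takes no time and is no camera call.
A pose or a line that the arm cannot do raises ctrl.MotionError and nothing moves.
- ctrl.finish_job(): hands the job in, once; it reports no verdict.
The state is a dict: "t": time; "q": joint angles; "qvel": joint speeds; "tau": joint torques, N m; "eef_pos": TCP position; "eef_rot": TCP orientation; "force": force on the tool from outside, world axes, zero at the start; "wrist_torque": the same for the moment, N m; "grip_width": finger opening in mm.
Only numpy, scipy, OpenCV 4.12 (cv2) and the standard library are available. Lean on these libraries where they do the work, as an engineer would, in place of code of your own. Each camera call takes 0.05 s, during which the arm holds its last target. There are 200 camera calls.

### The job

The squat jar is next to be weighed: swap it with the tall jar that stands on the scale, so that the squat jar stands upright in the middle of the pan and the tall jar upright in the middle of the place in the rack that the squat one leaves; the bare cork mat is free for use on the way. Set things down gently on the scale, which is delicate. With the squat jar standing on the pan, roll the small black thumbwheel with a fingertip until the dial's broad zero bar lies centred under the tip of the needle, and leave everything else where it is.

Things in the scene. Friction and masses are not known exactly. Their poses are not given: they have to be found in the camera images.
- scale: White kitchen scale, fixed, housing 260 (its x) x 150 (its y) x 50 mm high; origin under its centre, z up, its y to the left when one looks along its x. Round steel pan at its +x end, round flat dial at its -x end, and the thumbwheel to the right (-y) of the dial.
- pan_top (a point): Centre of the top face of the round, flat, rimless steel pan (120 mm across), 78 mm above the table when empty. The pan is carried by a spring (600 N/m, 12 mm of travel) and sinks about 4 to 6 mm under the squat jar.
- wheel_top (a point): Highest point of the black ribbed thumbwheel, 59 mm above the table (point fixed to the scale). Wheel: 44 mm diameter, 12 mm wide, axle along the scale's y, only 9 mm out of its slot, 21 mm clear of the dial; rolled from above along the scale's x. Sprung: yields up to 4 mm under a press, 2 N at first touch, 5 N fully down. Slight friction (0.5 N at the rim); stays where left.
- dial (a joint): Angle of the white dial disc (92 mm diameter), rad, growing clockwise seen from above; at 0 its zero bar points to the scale's +y. Geared to the thumbwheel: pushing the wheel's top towards the scale's +x by 22 mm (1 rad of the wheel) turns the dial by +0.5 rad; towards -x turns it back. The dial dips along with a pressed wheel.
- needle (a joint): Angle of the thin needle above the dial, rad, measured the same way as the dial: 0 with an empty pan, pointing to the scale's +y, and growing clockwise with the load. With the squat jar it comes to rest somewhere between 0.7 and 1.3; the zero bar lies under the needle when the dial's value equals it.
- zero_mark (a point): Middle of the broad black zero bar (10 mm wide, 17 mm long along the radius; all other marks are thin short lines), 41 mm from the dial's centre. Its y points outward along the bar and its x across the bar; it turns with the dial.
- needle_tip (a point): Near the tip of the needle, 41 mm from the dial's centre, about 3 mm above the dial, 60 mm above the table.
- squat_center (a point): Centre of the squat steel screw-top jar, half-way up: 66 mm diameter, 44 mm high, upright, 0.2 to 0.4 kg, at first in one of the two outermost places at the open end of the rack.
- squat: The squat jar; origin at the centre of its underside.
- tall_center (a point): Centre of the tall slim steel screw-top jar, half-way up: 46 mm diameter, 84 mm high, upright, 0.14 to 0.26 kg, at first on the scale's pan.
- tall: The tall jar; origin at the centre of its underside.
- rack: Low dark wooden rack, fixed, 170 (its x) x 460 mm (its y); origin under its centre. Six places in a row along y, 72 mm apart, pale discs on a floor 15 mm above the table, all with jars at first. Two rails along y, 79 mm before and behind the row, tops 78 mm above the table, 146 mm clear between them, carry the glass panel.
- place5 (a point): Centre of the fifth place, on the rack's floor (15 mm above the table).
- place6 (a point): Centre of the sixth, outermost place (lowest y of the rack), on the rack's floor.
- mat_top (a point): Centre of the top of the bare round cork mat, 110 mm across, 4 mm thick, fixed: the free spot.
- panel_edge (a point): Middle of the free edge of the sliding glass panel (5 mm thick, 83 mm above the table at its top) that covers the other end of the row. Leave it.
- mid_center (a point): Centre of the middling steel jar (48 mm diameter, 60 mm high) in the other one of places 5 and 6. Leave it.
- inner_center (a point): Centre of the same kind of jar in the fourth place. Leave it.
- dabba: Closed round steel masala dabba, 180 mm across, 100 mm high with its knob. Leave it.
- spoon: White ceramic spoon, 130 mm long, lying; origin at the bowl. Leave it.
- strainer: Red plastic tea strainer, about 190 mm long, lying; origin under the bowl. Leave it.
- ladle: Steel ladle, about 295 mm long, lying; origin under the bowl. Leave it.
Not all that is in view belongs to the job. What is shaped like the tall but blue is not meant.

How it is judged:
By the outcome, as a careful person would: the job done as asked, in the order asked, and still so for the second after the job is handed in, with the robot touching nothing.
It also fails if it takes over 72 s, if anything falls off the work surface, if the arm or the gripper's body presses on something with over 40 N, if the wrist force passes 120 N, or if a joint passes its speed limit or range.

## Working session

There is one attempt and no reset: what is moved stays moved. The work goes in short steps, each a Python script; the robot and the scene stay as the last script left them, time stands still between calls to the robot, and variables do not carry over. Pictures are saved under pics/ and viewed, about 8 in all and at most 12, crops included, and the job is handed in when it is done.

```bash
ls; mkdir -p pics; cat > h.py <<'E'
import numpy as np, cv2
from plant import ctrl, sensors, optics
def P(n):
    c=optics.camera_params(n); return np.array(c["mtx"]),np.array(c["R"]),np.array(c["t"]).ravel()
def ray(n,u,v,z):
    K,R,t=P(n); d=R.T@np.linalg.solve(K,[u,v,1.]); o=-R.T@t
    return o+d*(z-o[2])/d[2]
def proj(n,X):
    K,R,t=P(n); p=K@(R@np.array(X,float)+t); return p[:2]/p[2]
def cloud(n,D):
    K,R,t=P(n); v,u=np.mgrid[:D.shape[0],:D.shape[1]]
    c=np.stack([(u-K[0,2])/K[0,0]*D,(v-K[1,2])/K[1,1]*D,D],-1)
    return (c-t)@R
def save(name,im,s=1):
    cv2.imwrite("pics/"+name,cv2.cvtColor(cv2.resize(im,None,fx=s,fy=s,interpolation=cv2.INTER_CUBIC),cv2.COLOR_RGB2BGR))
def rot(a): # tool down, jaw (y) axis at angle a
    y=np.array([np.cos(a),np.sin(a),0]);z=np.array([0,0,-1.]);return np.stack([np.cross(y,z),y,z],1)
E
python3 - <<'E'
from h import *
for n in("top","side"):
    a,d=optics.grab_frame(n); save(n+"0.png",a,1.5); np.savez(n+"0.npz",a=a,d=d)
    K,R,t=P(n); print(n,K[0,0],-R.T@t,R[2])
s=sensors.read_state(); print(s["t"],s["eef_rot"],s["force"],ctrl.tcp_to_tips)
E
```

```text
pics
top 414.01860175395035 [ 277.22023826  -68.6138312  1298.14606243] [ 0.18080802 -0.01113342 -0.98345539]
side 353.70932280679216 [ 191.00824034 -869.16045149  864.93511422] [ 0.25577782  0.69344338 -0.67358295]
0.1 [[-9.70661556e-01  2.40448532e-01 -8.04436726e-04]
 [ 2.40449683e-01  9.70659591e-01 -1.97679387e-03]
 [ 3.05517040e-04 -2.11222437e-03 -9.99997723e-01]] [-0.53200048 -0.08122019 -0.28090654] 25.0
```

View pics/top0.png

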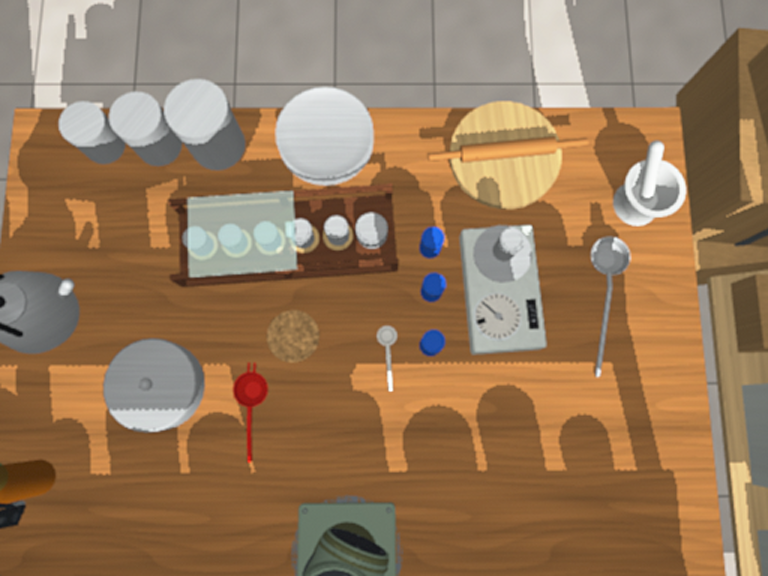

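View pics/side0.png

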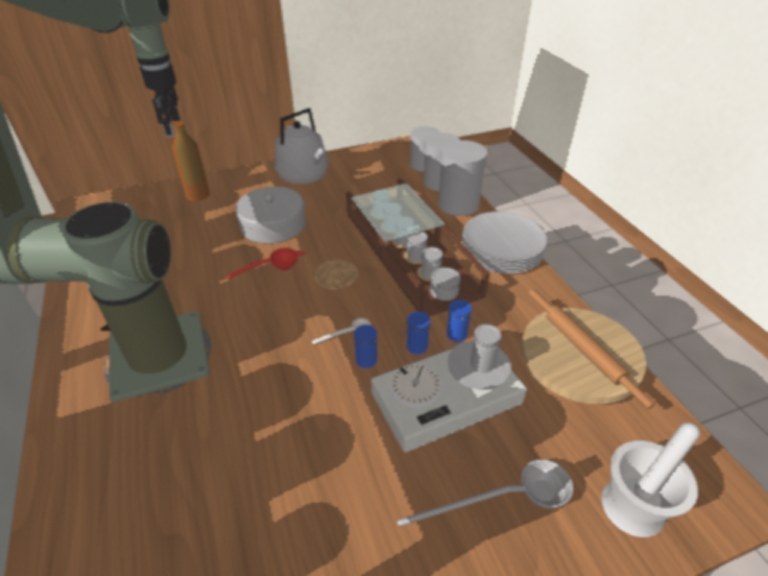

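The top view shows squat as the wide jar at (371,230) in place 6. Place 5 at (337,230) holds the mid jar. The tall steel jar is on the pan at (513,240), and three blue decoys stand at (432,243), (433,287) and (432,343). Dial is at (498,317), wheel at (532,314), mat at (293,336).

```bash
python3 - <<'E'
from h import *
z=np.load("top0.npz"); a,d=z["a"],z["d"]; C=cloud("top",d); Z=C[...,2]
def reg(u0,v0,u1,v1):
    m=np.zeros(Z.shape,bool); m[int(v0/1.5):int(v1/1.5),int(u0/1.5):int(u1/1.5)]=1; return m&(d>0)
def rect(m,nm):
    p=C[m][:,:2].astype(np.float32); r=cv2.minAreaRect(p); print(nm,m.sum(),"med z",np.median(Z[m]).round(1),"rect",np.round(r[0],1),np.round(r[1],1),round(r[2],2))
def circ(m,nm):
    p=C[m][:,:2].astype(np.float32); c,r=cv2.minEnclosingCircle(p); print(nm,m.sum(),"z",np.median(Z[m]).round(1),"circ",np.round(c,1),round(r,1),"mean",p.mean(0).round(1))
S=reg(455,215,555,360)
rect(S&(Z>40)&(Z<64),"scale")
circ(S&(Z>66)&(Z<84),"pan")
circ(reg(480,215,550,290)&(Z>140),"talltop")
rk=reg(165,180,405,292)
rect(rk&(Z>70)&(Z<90),"rails")
rect(rk&(Z>5)&(Z<90),"rackall")
circ(reg(352,205,392,255)&(Z>52)&(Z<66),"squat")
circ(reg(322,205,352,255)&(Z>66)&(Z<85),"mid")
circ(reg(290,205,322,255)&(Z>66)&(Z<85),"inner")
circ(reg(260,300,330,370)&(Z>2.5)&(Z<8),"mat")
bl=(a[...,2]>120)&(a[...,0]<80)&(Z>50); 
n,l,s,c=cv2.connectedComponentsWithStats(bl.astype(np.uint8))
for i in range(1,n):
    if s[i,4]>30: circ((l==i)&(Z>70),"blue")
# black things on scale
g=a.max(2); bk=S&(g<70)
n,l,s,c=cv2.connectedComponentsWithStats(bk.astype(np.uint8))
for i in range(1,n):
    if s[i,4]>8: print("black",c[i].round(1),s[i],ray("top",*c[i],57).round(1))
save("scale_top.png",a[140:245,295:375],7)
b=np.load("side0.npz")["a"]; save("scale_side.png",b[205:305,235:360],6)
E
```

```text
scale 2804 med z 49.6 rect [ 523.6 -320.1] [260.7 151.1] 3.95
pan 861 z 72.9 circ [ 556.2 -313.4] 90.9 mean [ 580.  -310.6]
talltop 222 z 155.6 circ [ 594.7 -318.3] 23.8 mean [ 593.4 -317. ]
rails 4847 med z 81.1 rect [637.1 131.8] [172.3 456.9] 3.93
rackall 8451 med z 75.6 rect [651.  128.8] [490.3 244.2] 89.69
squat 340 z 56.3 circ [647.8 -49.4] 33.6 mean [647.3 -49.1]
mid 197 z 72.5 circ [645.3  23.1] 24.7 mean [644.7  23.1]
inner 244 z 74.7 circ [640.6 108.6] 51.7 mean [637.3  98.9]
mat 575 z 4.1 circ [433.4 108.3] 93.4 mean [432.4 115.9]
blue 167 z 81.4 circ [ 458.6 -126.3] 190.3 mean [ 617.2 -173.8]
blue 178 z 81.8 circ [ 409.8 -128.5] 145.4 mean [ 522.9 -174.4]
blue 183 z 81.6 circ [ 409.5 -170.7] 22.9 mean [ 409.1 -171. ]
black [354.4 208.7] [351 200   8  19  90] [ 467.8 -375.4   57. ]
black [320.3 213.7] [319 213   4   3   9] [ 453.3 -271.3   57. ]
```

View pics/scale_top.png

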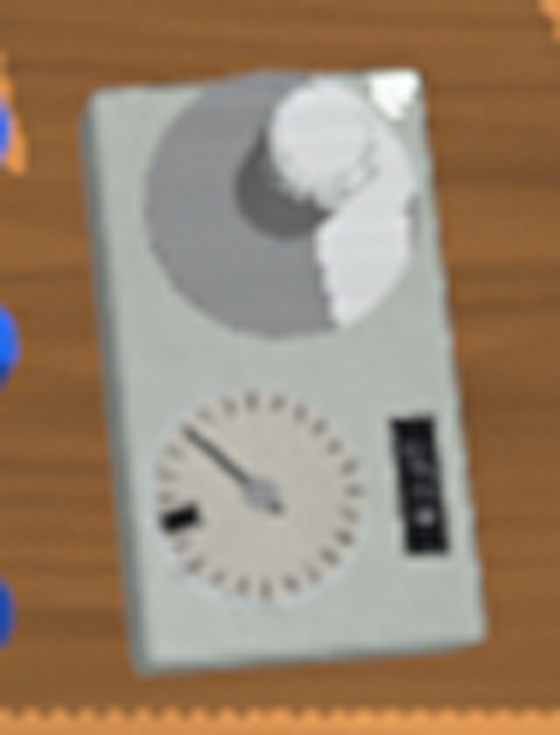

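View pics/scale_side.png

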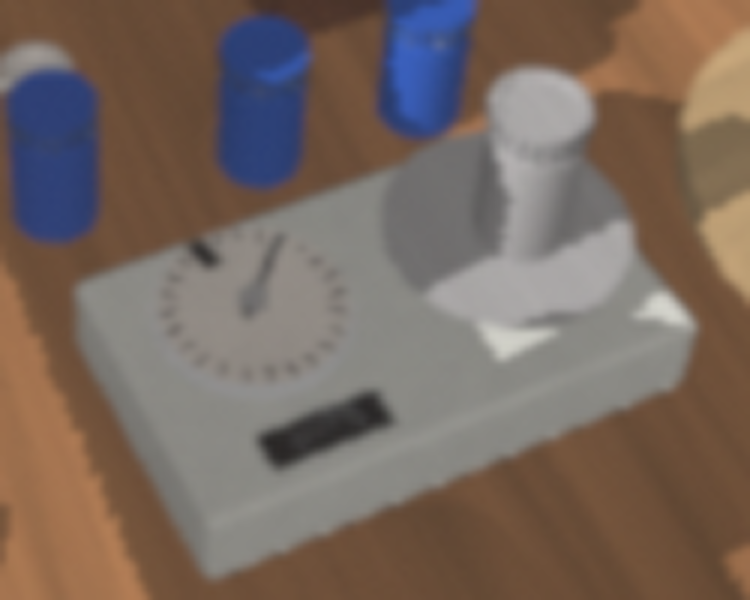

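```bash
python3 - <<'E'
from h import *
z=np.load("top0.npz"); a,d=z["a"],z["d"]; C=cloud("top",d); Z=C[...,2]
def cen(box,lo,hi,zt,nm):
    u0,v0,u1,v1=[int(k/1.5) for k in box]; m=np.zeros(Z.shape,np.uint8); m[v0:v1,u0:u1]=((Z>lo)&(Z<hi)&(d>0))[v0:v1,u0:u1]
    n,l,s,c=cv2.connectedComponentsWithStats(m); i=1+np.argmax(s[1:,4])
    q=cv2.findContours((l==i).astype(np.uint8),0,1)[0][0][:,0].astype(float)
    p=np.array([ray("top",*k,zt)[:2] for k in q],np.float32)
    (x,y),r=cv2.minEnclosingCircle(p); print(nm,s[i,4],"centroid",ray("top",*c[i],zt)[:2].round(1),"circ",round(x,1),round(y,1),round(r,1))
cen((480,215,550,290),148,170,158.7,"tall")
cen((352,205,392,255),50,66,59,"squat"); cen((322,205,352,255),66,85,75,"mid")
cen((260,300,330,370),2,8,4,"mat")
hsv=cv2.cvtColor(a,cv2.COLOR_RGB2HSV); print("mat px",ray("top",195.3,224,4).round(1))
q=None
for nm,p in dict(tall=(593.5,-317.5,129),squat=(648,-49,47),mat=(432.5,116,60),wheel=(468,-375,84)).items():
    for k in(0,np.pi): 
        s=ctrl.solve_ik(np.array(p,float),rot(.069+k)); print(nm,k,None if s is None else np.round(s,2))
E
```

```text
tall 212 centroid [ 592.9 -316.7] circ 593.4 -316.0 24.2
squat 353 centroid [646.4 -49.3] circ 646.7 -49.6 33.7
mid 197 centroid [643.9  22.9] circ 644.1 22.6 24.8
mat 564 centroid [430.8 116.8] circ 430.1 112.9 61.9
mat px [430.3 113.9   4. ]
tall 0 [-0.62  0.53  1.39 -0.    1.23 -0.69]
tall 3.141592653589793 [-0.62  0.53  1.39 -0.    1.23  2.45]
squat 0 [-0.21  0.59  1.49 -0.    1.07 -0.28]
squat 3.141592653589793 None
mat 0 [ 0.07  0.22  2.   -0.    0.92 -0.  ]
mat 3.141592653589793 None
wheel 0 [-0.82  0.45  1.61 -0.    1.08 -0.89]
wheel 3.141592653589793 [-0.82  0.45  1.61 -0.    1.08  2.25]
```

```bash
python3 - <<'E'
from h import *
R=rot(.069); S=sensors.read_state
ctrl.move_ptp(np.array([593.2,-316.5,225]),R); ctrl.move_l(np.array([593.2,-316.5,129.]),vel=120)
s=S(); print(s["t"],s["eef_pos"],s["force"],s["grip_width"]); f0=s["force"]
ctrl.gripper_to(40,30); s=S(); print("grip",s["t"],s["grip_width"],s["force"])
ctrl.move_l(np.array([593.2,-316.5,145.]),vel=60)
ctrl.move_l(np.array([593.2,-316.5,175.]),vel=120); s=S(); print(s["t"],s["grip_width"],s["force"]-f0)
ctrl.move_l(np.array([431.,115.,175.]),vel=250)
ctrl.move_l(np.array([431.,115.,66.]),vel=120)
h=ctrl.move_l(np.array([431.,115.,56.]),vel=20,threshold=1.5); s=S(); print(h,s["t"],s["eef_pos"],s["force"]-f0)
ctrl.gripper_to(85); ctrl.move_l(np.array([431.,115.,140.]),vel=200)
ctrl.move_ptp(np.array([560.,80.,240.]),R); 
a,d=optics.grab_frame("top"); np.savez("top1.npz",a=a,d=d); save("t1.png",a,1.5); print(S()["t"])
b,d=optics.grab_frame("side"); np.savez("side1.npz",a=b,d=d)
E
```

```text
4.4917 [ 593.89723614 -316.96691375  130.06026015] [ 0.31463279 -0.05800608 -0.02666559] 85.2232074103691
grip 4.9333 45.67914131420065 [ 1.55104291 -0.14030243  1.43288536]
5.75 45.279171170163806 [-0.54323523 -0.77861803 -2.1049816 ]
True 9.1667 [432.0946202  115.13372333  61.14798982] [ 0.45694133 -0.42611564  3.66376701]
10.95
```

View pics/t1.png

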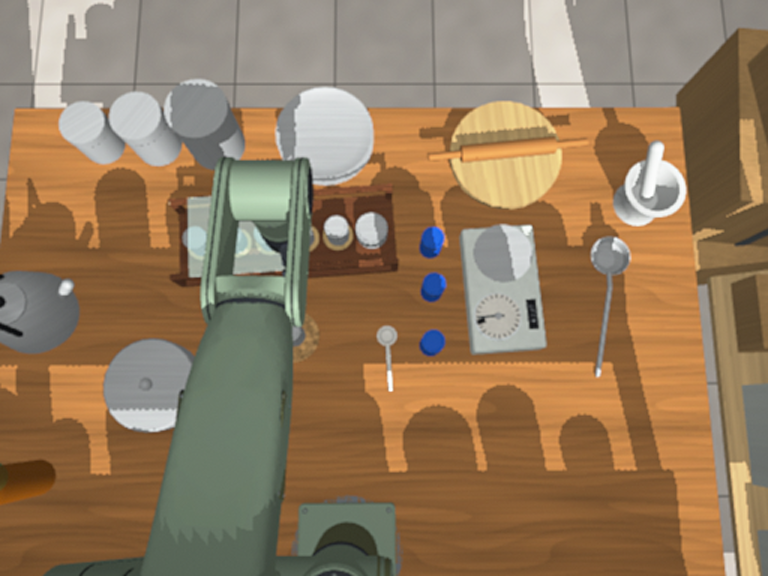

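The pan is now empty, its centre near (503,253). The needle is back at 0, and the zero bar at (482,320) sits slightly behind it. The arm hides most of the tall jar on the mat.

```bash
cat >> h.py <<'E'
def comp(n,C,d,box,lo,hi,zt):
    Z=C[...,2];u0,v0,u1,v1=box; m=np.zeros(Z.shape,np.uint8); m[v0:v1,u0:u1]=((Z>lo)&(Z<hi)&(d>0))[v0:v1,u0:u1]
    k,l,s,c=cv2.connectedComponentsWithStats(m); i=1+np.argmax(s[1:,4])
    q=cv2.findContours((l==i).astype(np.uint8),0,1)[0][0][:,0].astype(float)
    p=np.array([ray(n,*k,zt)[:2] for k in q],np.float32); (x,y),r=cv2.minEnclosingCircle(p)
    return s[i,4],ray(n,*c[i],zt)[:2].round(1),np.round([x,y,r],1)
E
python3 - <<'E'
from h import *
z=np.load("top1.npz");a,d=z["a"],z["d"];C=cloud("top",d)
print("pan top",comp("top",C,d,(305,140,370,195),64,90,78))
z=np.load("side1.npz");b,e=z["a"],z["d"];D=cloud("side",e)
def bx(X,r): u,v=proj("side",X); return int(u-r),int(v-r),int(u+r),int(v+r)
print("pan side",comp("side",D,e,bx((583,-316,78),34),64,90,78))
print("squat side",comp("side",D,e,bx((647,-49,59),14),54,66,59))
print("mid side",comp("side",D,e,bx((644,23,75),12),68,84,75))
print("tall side",comp("side",D,e,bx((432,115,88),12),80,100,88))
m=comp("top",C,d,(305,140,370,245),42,56,50); 
for nm,A,dd in(("top",C,d),("side",D,e)):
    q=(A[...,2]>44)&(A[...,2]<56)&(dd>0)&(abs(A[...,0]-523)<160)&(A[...,1]<-225)&(A[...,1]>-420)
    q=cv2.morphologyEx(q.astype(np.uint8),cv2.MORPH_OPEN,np.ones((2,2)))>0
    r=cv2.minAreaRect(A[q][:,:2].astype(np.float32)); print(nm,"housing",np.round(r[0],1),np.round(r[1],1),round(r[2],2))
# rails ends in side/top
g=(C[...,2]>70)&(C[...,2]<90)&(d>0)&(C[...,1]<0)&(C[...,1]>-120)&(C[...,0]>520)&(C[...,0]<740)
p=C[g]; 
for s in(0,1):
    w=p[(p[:,0]>640)==s]; print("rail",len(w),w.mean(0).round(1),w.min(0).round(1),w.max(0).round(1))
    f=np.polyfit(w[:,1],w[:,0],1); print("fit slope",f[0].round(3),"x at y=-49",np.polyval(f,-49).round(1))
for u,v in [(223.3+0,204+0)]: pass
E
```

```text
pan top (np.int32(1185), array([ 587.8, -315.4]), array([ 588.1, -315.6,   60.1]))
pan side (np.int32(1084), array([ 589.6, -322.9]), array([ 590.2, -320.2,   60.3]))
squat side (np.int32(202), array([648.4, -56.6]), array([649.4, -57.6,  35.9]))
mid side (np.int32(108), array([646. ,  14.6]), array([646.4,  15. ,  26.7]))
tall side (np.int32(99), array([432.7, 104.5]), array([432.7, 104.4,  27.5]))
top housing [ 486.  -228.9] [284.4 443. ] 19.79
side housing [ 358.8 -500.7] [761.4 275.5] 45.62
rail 146 [569.5 -51.4  76.3] [ 560.7 -101.3   70.9] [579.6  -1.1  81.8]
fit slope -0.068 x at y=-49 569.4
rail 129 [726.5 -45.7  76.5] [647.3 -90.4  70.1] [ 7.361e+02 -4.000e-01  8.310e+01]
fit slope -0.105 x at y=-49 726.8
```

```bash
python3 - <<'E'
from h import *
R=rot(.069); S=sensors.read_state
def L(x,y,z,v=150,**k): return ctrl.move_l(np.array([x,y,z],float),vel=v,**k)
ctrl.move_ptp(np.array([646.8,-49.3,130.]),R); L(646.8,-49.3,46,120)
s=S(); print(s["t"],s["eef_pos"],s["force"],s["grip_width"]); zg=s["eef_pos"][2]
ctrl.gripper_to(60,40); s=S(); print("grip",s["t"],s["grip_width"],s["force"],s["eef_pos"]); pg=s["eef_pos"]
L(646.8,-49.3,60,50); L(646.8,-49.3,170,150); ctrl.hold(.3); s=S(); print(s["t"],s["force"],s["grip_width"],s["eef_pos"])
L(588.,-315.6,170,250); ctrl.hold(.3)
s=S(); print(s["t"],s["force"],s["eef_pos"])
a,d=optics.grab_frame("top"); np.savez("top2.npz",a=a,d=d); save("t2.png",a[110:280,100:400],2.6)
E
```

```text
12.6333 [647.10953644 -48.98649727  46.31370459] [0.53313563 0.08212282 0.26744992] 84.82601857840535
grip 12.95 64.88011828639539 [0.50020417 0.12016214 3.17629001] [647.91238986 -49.37377237  47.06543617]
14.5667 [ 0.45709492 -0.2043654  -3.66003192] 64.84361822246318 [646.26939845 -49.19868761 168.87256683]
16.1083 [ 0.17065203  0.65962168 -3.68801664] [ 588.37068752 -314.60977208  170.04614578]
```

View pics/t2.png

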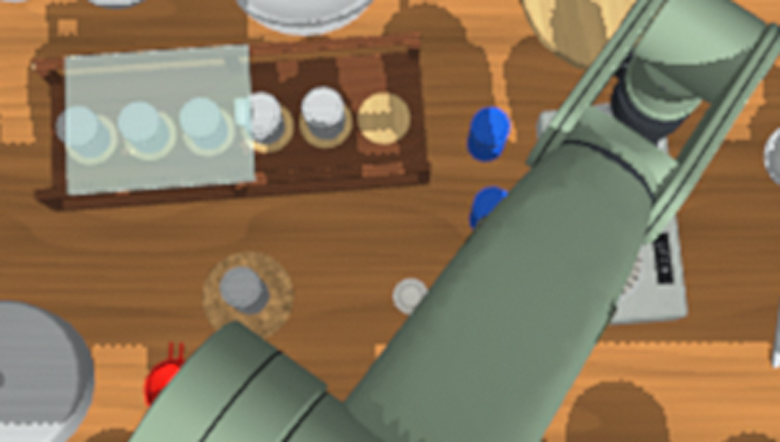

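```bash
python3 - <<'E'
from h import *
S=sensors.read_state
z=np.load("top2.npz");a,d=z["a"],z["d"];C=cloud("top",d)
h=cv2.cvtColor(a,cv2.COLOR_RGB2HSV); sub=np.zeros(d.shape,np.uint8); sub[140:172,236:262]=1
print(a[155,248],a[155,237],a[155,260])
m=(sub>0)&(a[...,1].astype(int)>75)&(h[...,0]>14)
n,l,s,c=cv2.connectedComponentsWithStats(m.astype(np.uint8)); i=1+np.argmax(s[1:,4])
q=cv2.findContours((l==i).astype(np.uint8),0,1)[0][0][:,0]
p=np.array([ray("top",*k,15)[:2] for k in q.astype(float)],np.float32)
print("disc",s[i],c[i],ray("top",*c[i],15).round(1),cv2.minEnclosingCircle(p))
print("tall on mat",comp("top",C,d,(178,205,215,245),80,100,88))
for k in range(4): t=S(); print(t["t"],t["eef_pos"].round(2),t["force"].round(2)); ctrl.hold(.05)
def L(x,y,z,v=150,**k): return ctrl.move_l(np.array([x,y,z],float),vel=v,**k)
L(588,-315.6,118,120)
for zz in(110,108,106.5,105):
    L(588,-315.6,zz,12); t=S(); print(zz,t["t"],t["eef_pos"].round(2),t["force"].round(2))
E
```

```text
[150 127  86] [110  86  59] [90 56 38]
disc [237 145  21  21 328] [247.2195122  155.02743902] [650.5 -49.6  15. ] ((650.9405517578125, -49.81039810180664), 33.528507232666016)
tall on mat (np.int32(191), array([431.3, 113.2]), array([431.5, 112.6,  23.3]))
16.1583 [ 588.31 -314.83  170.08] [-0.68  0.27 -3.39]
16.2083 [ 588.22 -315.04  170.03] [ 0.21  0.54 -2.93]
16.2583 [ 588.17 -315.23  170.06] [-0.73 -0.65 -3.6 ]
16.3083 [ 588.09 -315.38  170.03] [ 0.84 -0.07 -3.45]
110 17.7583 [ 588.   -315.59  109.98] [ 0.04  0.51 -3.51]
108 18.075 [ 588.26 -315.76  108.22] [-0.33 -0.07 -1.73]
106.5 18.35 [ 588.27 -315.78  106.79] [ 0.6   0.17 -1.54]
105 18.625 [ 588.28 -315.78  105.29] [ 0.7  -0.52  0.07]
```

```bash
python3 - <<'E'
from h import *
S=sensors.read_state; R=rot(.069)
def L(x,y,z,v=150,**k): return ctrl.move_l(np.array([x,y,z],float),vel=v,**k)
L(588,-315.6,104.6,12); ctrl.gripper_to(85); L(588,-315.6,170,150)
ctrl.move_ptp(np.array([431.3,114.,150]),R)
a,d=optics.grab_frame("top"); np.savez("top3.npz",a=a,d=d); C=cloud("top",d)
print(S()["t"],"squat",comp("top",C,d,(310,140,365,195),108,130,117),"pan",comp("top",C,d,(305,140,370,195),60,82,73))
save("t3.png",a[140:245,295:375],7)
E
```

```text
21.525 squat (np.int32(388), array([ 585.2, -314.2]), array([ 585.1, -314.4,   34.1])) pan (np.int32(727), array([ 583.4, -311.8]), array([ 587.9, -315.1,   59.8]))
```

View pics/t3.png

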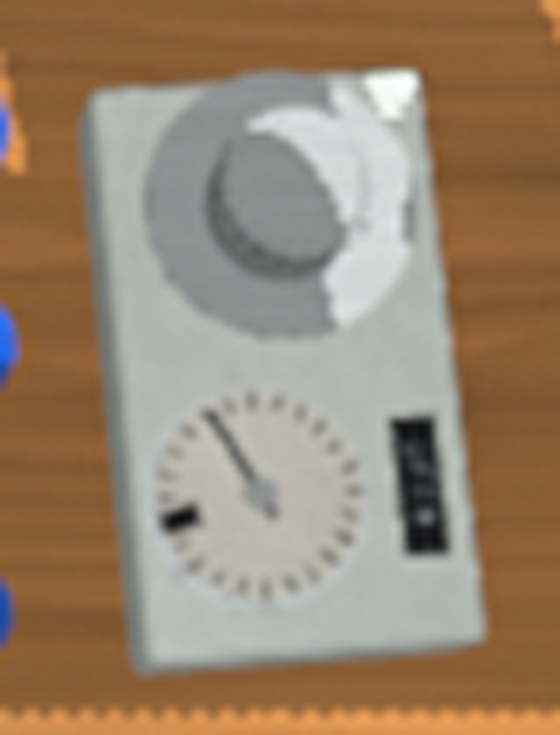

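The squat jar stands on the pan, dead upright by its outline, about 2–3 mm from the centre. The needle is near 1.0 and the zero bar near −0.3. Next is the tall jar, into place 6.

```bash
python3 - <<'E'
from h import *
S=sensors.read_state; R=rot(.069)
def L(x,y,z,v=150,**k): return ctrl.move_l(np.array([x,y,z],float),vel=v,**k)
L(431.7,113.8,60,120); ctrl.gripper_to(40,30); s=S(); print(s["t"],s["grip_width"],s["eef_pos"])
L(431.7,113.8,66,60); L(431.7,113.8,185,200); L(649.5,-48.5,185,250); ctrl.hold(.1); L(649.5,-48.5,78,130)
h=L(649.5,-48.5,70,15,threshold=1.5); s=S(); print(h,s["t"],s["grip_width"],s["eef_pos"],s["force"])
ctrl.gripper_to(85); L(649.5,-48.5,180,150)
ctrl.move_ptp(np.array([470,-250.,200]),R); ctrl.gripper_to(0)
a,d=optics.grab_frame("top"); np.savez("top4.npz",a=a,d=d); C=cloud("top",d)
print(S()["t"],S()["grip_width"],"tall",comp("top",C,d,(230,130,265,175),90,110,99))
b,e=optics.grab_frame("side"); np.savez("side4.npz",a=b,d=e); save("s4.png",b[140:300,230:360],4)
E
```

```text
22.8667 45.337911977457004 [432.4585534  113.87472195  60.73353213]
True 26.6333 45.26193077014545 [649.78530388 -48.58013072  71.78868056] [ 0.64867319 -0.18336344  4.57057178]
29.8583 0.18806379970744153 tall (np.int32(191), array([647.1, -49. ]), array([646.8, -49.1,  24.2]))
```

View pics/s4.png

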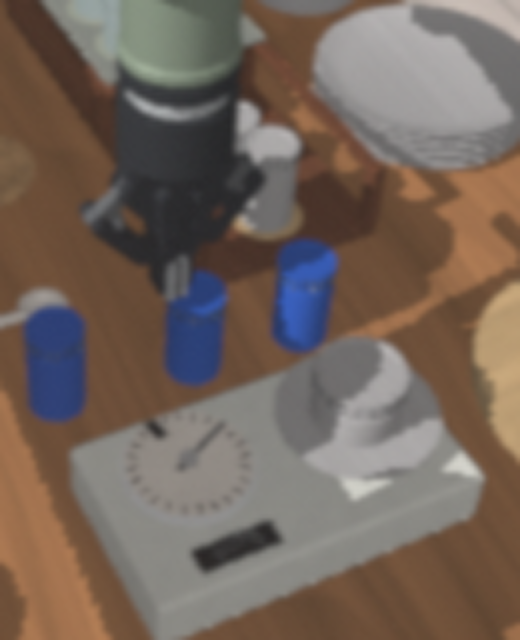

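The tall jar stands upright in place 6. Both views agree on the dial: needle near 1.0, zero bar below 0.

```bash
cat >> h.py <<'E'
A0=np.radians(3.95); O=np.array([523.6,-320.1])
def W(x,y): return O+np.array([[np.cos(A0),-np.sin(A0)],[np.sin(A0),np.cos(A0)]])@np.array([x,y])
def loc(p): return np.array([[np.cos(A0),np.sin(A0)],[-np.sin(A0),np.cos(A0)]])@(np.array(p)[:2]-O)
def polar(n,im,c,r0,r1,z):
    th=np.radians(np.arange(-90,150,.5)); g=cv2.cvtColor(im,cv2.COLOR_RGB2GRAY)
    rr=np.arange(r0,r1+.1,1.); uv=np.array([[proj(n,[*W(c[0]+r*np.sin(t),c[1]+r*np.cos(t)),z]) for t in th] for r in rr]).astype(np.float32)
    s=255-cv2.remap(g,uv[...,0],uv[...,1],cv2.INTER_LINEAR).astype(float).mean(0)
    s=s-np.median(s); i=s.argmax(); w=np.clip(s-.4*s[i],0,None); w[abs(np.arange(len(s))-i)>36]=0
    return round((w*th).sum()/w.sum(),3),round(s[i],1)
def dial(n,im,c):
    return dict(bar=polar(n,im,c,34,48,57),needle=polar(n,im,c,16,30,60))
E
python3 - <<'E'
from h import *
z3=np.load("top3.npz")["a"]; s4=np.load("side4.npz")["a"]; t1=np.load("top1.npz")["a"]
for n,im in(("top",z3),("side",s4)):
    u,v=proj(n,[*W(-60,21.7),57]); r=24
    v0,u0=int(v-r),int(u-r); q=im[v0:v0+2*r,u0:u0+2*r].astype(int); 
    warm=q[...,0]-q[...,1]; print(n,"warm centre",warm[r-4:r+4,r+4:r+8].mean(),"edge",np.median(warm))
    m=(warm>warm[r-8:r+8,r-8:r+8].mean()/2).astype(np.uint8); 
    yy,xx=np.mgrid[:2*r,:2*r]
    m[(xx-r)**2+(yy-r)**2>22**2]=0
    m=cv2.morphologyEx(m,cv2.MORPH_CLOSE,np.ones((3,3)))
    k,l,st,c=cv2.connectedComponentsWithStats(m); i=1+np.argmax(st[1:,4]); M=cv2.convexHull(cv2.findContours((l==i).astype(np.uint8),0,1)[0][0])
    mo=cv2.moments(M); cu,cv_=mo["m10"]/mo["m00"]+u0,mo["m01"]/mo["m00"]+v0
    w=ray(n,cu,cv_,56); p=np.array([ray(n,*(k+[u0,v0]),56)[:2] for k in M[:,0].astype(float)],np.float32); print("dial c local",loc(w).round(1),"size",cv2.minEnclosingCircle(p)[1])
    # wheel slot
    g=im.max(2); uu,vv=proj(n,[*W(-60,-51),57]); mm=np.zeros(g.shape,np.uint8); R_=14; 
    mm[int(vv-R_):int(vv+R_),int(uu-R_-4):int(uu+R_+4)]=(g<85)[int(vv-R_):int(vv+R_),int(uu-R_-4):int(uu+R_+4)]
    k,l,st,c=cv2.connectedComponentsWithStats(mm); i=1+np.argmax(st[1:,4]); print("slot",st[i],loc(ray(n,*c[i],50)).round(1),loc(ray(n,*c[i],57)).round(1))
for c in((-65,20),(-65,22),(-62,22)):
  for n,im in(("top",z3),("side",s4),("top",t1)): print(c,n,dial(n,im,c))
E
```

```text
top warm centre 2.25 edge -4.0
dial c local [-59.2  18.1] size 44.602840423583984
slot [351 200   8  19 103] [-58.8 -53.1] [-59.7 -51.3]
side warm centre 5.09375 edge 5.0
dial c local [-56.1  34.5] size 66.24471282958984
slot [278 271  22  12 122] [-59.2 -55.4] [-61.8 -59.5]Traceback (most recent call last):
  File "<stdin>", line 19, in <module>
  File "h.py", line 34, in dial
    return dict(bar=polar(n,im,c,34,48,57),needle=polar(n,im,c,16,30,60))
                    ~~~~~^^^^^^^^^^^^^^^^^
  File "h.py", line 29, in polar
    rr=np.arange(r0,r1+.1,1.); uv=np.array([[proj(n,[*W(c[0]+r*np.sin(t),c[1]+r*np.cos(t)),z]) for t in th] for r in rr]).astype(np.float32)
                                             ~~~~^^^^^^^^^^^^^^^^^^^^^^^^^^^^^^^^^^^^^^^^^^^^^
  File "h.py", line 9, in proj
    K,R,t=P(n); p=K@(R@np.array(X,float)+t); return p[:2]/p[2]
          ~^^^
  File "h.py", line 4, in P
    c=optics.camera_params(n); return np.array(c["mtx"]),np.array(c["R"]),np.array(c["t"]).ravel()
ValueError: time passes only in moves, steps and waits
```

```bash
sed -i 's/^def P(n):/import functools\n@functools.cache\ndef P(n):/' h.py; python3 - <<'E'
from h import *
z3=np.load("top3.npz")["a"]; s4=np.load("side4.npz")["a"]; t1=np.load("top1.npz")["a"]; s1=np.load("side1.npz")["a"]
for c in((-59.5,19),(-59.5,21),(-62,19),(-57,19)):
  for n,im in(("top",z3),("side",s4),("top",t1),("side",s1)): print(c,n,dial(n,im,c))
print(W(-59.5,-53))
E
```

```text
(-59.5, 19) top {'bar': (np.float64(-0.209), np.float64(94.5)), 'needle': (np.float64(1.161), np.float64(64.8))}
(-59.5, 19) side {'bar': (np.float64(-0.18), np.float64(61.7)), 'needle': (np.float64(1.204), np.float64(34.1))}
(-59.5, 19) top {'bar': (np.float64(-0.201), np.float64(93.8)), 'needle': (np.float64(-0.015), np.float64(71.5))}
(-59.5, 19) side {'bar': (np.float64(-0.139), np.float64(63.3)), 'needle': (np.float64(-0.084), np.float64(42.3))}
(-59.5, 21) top {'bar': (np.float64(-0.222), np.float64(74.5)), 'needle': (np.float64(1.24), np.float64(63.7))}
(-59.5, 21) side {'bar': (np.float64(-0.177), np.float64(57.9)), 'needle': (np.float64(-0.264), np.float64(42.9))}
(-59.5, 21) top {'bar': (np.float64(-0.216), np.float64(73.5)), 'needle': (np.float64(-0.063), np.float64(79.6))}
(-59.5, 21) side {'bar': (np.float64(-0.139), np.float64(59.4)), 'needle': (np.float64(-0.155), np.float64(48.7))}
(-62, 19) top {'bar': (np.float64(-0.144), np.float64(90.3)), 'needle': (np.float64(1.206), np.float64(64.4))}
(-62, 19) side {'bar': (np.float64(-0.117), np.float64(62.0)), 'needle': (np.float64(-0.164), np.float64(35.4))}
(-62, 19) top {'bar': (np.float64(-0.135), np.float64(89.6)), 'needle': (np.float64(0.088), np.float64(70.0))}
(-62, 19) side {'bar': (np.float64(-0.074), np.float64(63.6)), 'needle': (np.float64(0.015), np.float64(39.7))}
(-57, 19) top {'bar': (np.float64(-0.274), np.float64(100.0)), 'needle': (np.float64(1.113), np.float64(64.2))}
(-57, 19) side {'bar': (np.float64(-0.244), np.float64(61.9)), 'needle': (np.float64(1.157), np.float64(34.0))}
(-57, 19) top {'bar': (np.float64(-0.265), np.float64(99.6)), 'needle': (np.float64(-0.116), np.float64(71.2))}
(-57, 19) side {'bar': (np.float64(-0.203), np.float64(63.4)), 'needle': (np.float64(-0.171), np.float64(43.7))}
[ 467.89229275 -377.07281241]
```

```bash
cat >> h.py <<'E'
def L(x,y,z,v=150,**k): return ctrl.move_l(np.array([x,y,z],float),vel=v,**k)
WX,WY=-59.5,-53.
def stroke(x0,x1,press=2.2,v=25):
    L(*W(WX+x0,WY),95,100); h=L(*W(WX+x0,WY),81,12,threshold=1.5); s=sensors.read_state(); 
    zc=s["eef_pos"][2]; z=min(max(zc-press+.6,80.5),83); L(*W(WX+x0,WY),z,10); f0=sensors.read_state()["force"]
    L(*W(WX+x1,WY),z,v); f=sensors.read_state()["force"]; L(*W(WX+x1,WY),95,60)
    print("stroke",h,round(zc,2),round(z,2),f0.round(1),f.round(1),sensors.read_state()["t"])
E
python3 - <<'E'
from h import *
R=rot(A0); p=W(WX-9,WY)
ctrl.move_ptp(np.array([*p,130.]),R); stroke(-9,9)
b,_=optics.grab_frame("side"); print(dial("side",b,(-59.5,19))); save("s5.png",b[200:310,230:350],5)
E
```

```text
stroke True 82.36 80.76 [-0.7  1.7  3.2] [0.8 0.6 3.6] 33.525
{'bar': (np.float64(2.175), np.float64(47.6)), 'needle': (np.float64(1.799), np.float64(60.4))}
```

View pics/s5.png

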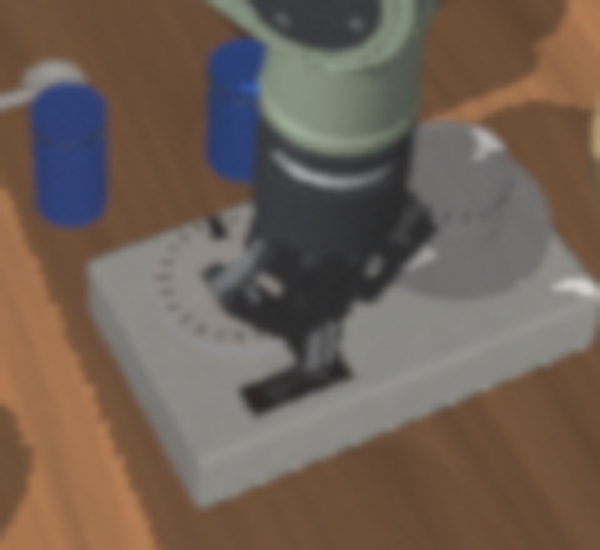

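The bar has turned clockwise, so rolling works, with a press of about 3.4 N. Two more strokes, then I measure with the arm clear.

```bash
python3 - <<'E'
from h import *
R=rot(A0)
stroke(-9,9); stroke(-9,7)
ctrl.move_ptp(np.array([430,-100.,200]),R)
a,_=optics.grab_frame("top"); b,_=optics.grab_frame("side"); np.savez("m6.npz",a=a,b=b)
for n,i in(("top",a),("side",b)): print(dial(n,i,(-59.5,19)))
save("t6.png",np.hstack([cv2.resize(a[188:238,305:365],(390,325),interpolation=2),cv2.resize(b[235:285,240:300],(390,325),interpolation=2)]))
print(sensors.read_state()["t"])
E
```

```text
stroke True 82.48 80.88 [-0.2  1.1  3.8] [1.7 1.2 3.4] 36.3833
stroke True 82.5 80.9 [-0.4  0.9  4.1] [1.1 0.6 3.9] 39.1167
{'bar': (np.float64(0.995), np.float64(100.6)), 'needle': (np.float64(1.127), np.float64(69.7))}
{'bar': (np.float64(1.016), np.float64(57.0)), 'needle': (np.float64(1.123), np.float64(46.9))}
40.3667
```

View pics/t6.png

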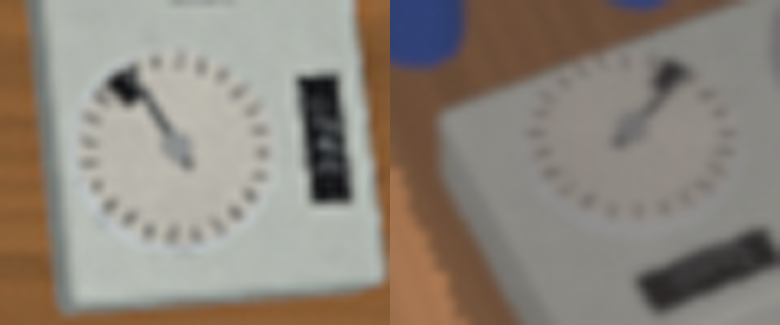

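```bash
sed -i 's/np.arange(-90,150,.5)/np.arange(LO,150,.5)/; s/^def polar/LO=-90\ndef polar/' h.py; python3 - <<'E'
import h; from h import *
h.LO=25
z3=np.load("top3.npz")["a"]; s4=np.load("side4.npz")["a"]; m=np.load("m6.npz")
for c in((-59.5,19),(-60.5,19),(-59.5,20)):
  for n,im in(("top",z3),("side",s4)): print(c,n,[polar(n,im,c,r,r+7,60)[0] for r in(16,22,28,34)])
  for n,im in(("top",m["a"]),("side",m["b"])): print(c,n,"bar",[polar(n,im,c,r,r+5,57)[0] for r in(33,38,43)])
E
```

```text
(-59.5, 19) top [np.float64(1.162), np.float64(1.16), np.float64(1.146), np.float64(1.132)]
(-59.5, 19) side [np.float64(1.219), np.float64(1.194), np.float64(1.185), np.float64(1.177)]
(-59.5, 19) top bar [np.float64(0.998), np.float64(0.998), np.float64(0.973)]
(-59.5, 19) side bar [np.float64(1.015), np.float64(1.017), np.float64(1.017)]
(-60.5, 19) top [np.float64(1.184), np.float64(1.176), np.float64(1.162), np.float64(1.146)]
(-60.5, 19) side [np.float64(1.243), np.float64(1.212), np.float64(1.198), np.float64(1.188)]
(-60.5, 19) top bar [np.float64(1.014), np.float64(1.012), np.float64(0.997)]
(-60.5, 19) side bar [np.float64(1.03), np.float64(1.029), np.float64(1.031)]
(-59.5, 20) top [np.float64(1.21), np.float64(1.196), np.float64(1.174), np.float64(1.156)]
(-59.5, 20) side [np.float64(1.265), np.float64(1.23), np.float64(1.214), np.float64(1.202)]
(-59.5, 20) top bar [np.float64(1.022), np.float64(1.02), np.float64(0.995)]
(-59.5, 20) side bar [np.float64(1.038), np.float64(1.039), np.float64(1.04)]
```

```bash
python3 - <<'E'
import h; from h import *
h.LO=25
R=rot(A0)
ctrl.move_ptp(np.array([*W(WX-3.5,WY),115.]),R); stroke(-3.5,3.4)
ctrl.move_l(np.array([*W(WX+3.4,WY),150.])); ctrl.move_ptp(np.array([430,-100.,200]),R); ctrl.hold(.3)
a,d=optics.grab_frame("top"); b,e=optics.grab_frame("side"); np.savez("m7.npz",a=a,b=b); C=cloud("top",d)
for n,i in(("top",a),("side",b)): print(n,"bar",[polar(n,i,(-59.5,19),r,r+5,57)[0] for r in(33,38,43)],"needle",[polar(n,i,(-59.5,19),r,r+7,60)[0] for r in(16,22,25)])
print("squat",comp("top",C,d,(310,140,365,195),108,130,117),"tall",comp("top",C,d,(230,130,265,175),90,110,99))
save("t7.png",np.hstack([cv2.resize(a[188:238,305:365],(390,325),interpolation=2),cv2.resize(b[235:285,240:300],(390,325),interpolation=2)]))
print(sensors.read_state()["t"])
E
```

```text
stroke True 82.76 81.16 [0.  0.7 3.5] [0.8 0.1 3.2] 43.8583
top bar [np.float64(1.111), np.float64(1.106), np.float64(1.114)] needle [np.float64(1.164), np.float64(1.14), np.float64(1.11)]
side bar [np.float64(1.153), np.float64(1.142), np.float64(1.138)] needle [np.float64(1.221), np.float64(1.206), np.float64(1.205)]
squat (np.int32(385), array([ 585.3, -314.5]), array([ 585.1, -314.4,   34.1])) tall (np.int32(189), array([647.3, -49.1]), array([646.8, -49.1,  24.2]))
45.875
```

View pics/t7.png

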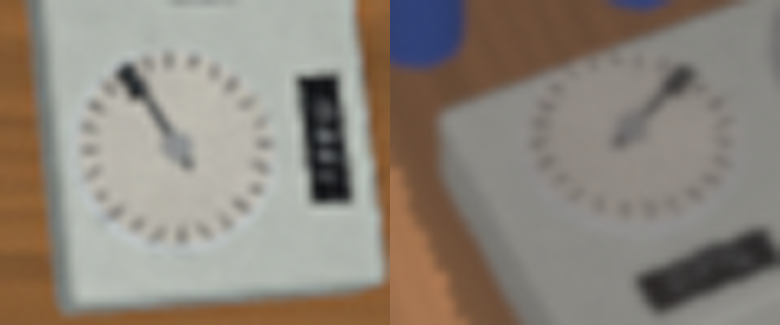

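The bar lies under the needle tip in both views but trails it by 0.02–0.035 rad (about 1 mm). I'll add one small nudge.

```bash
python3 - <<'E'
import h; from h import *
h.LO=25
R=rot(A0)
ctrl.move_ptp(np.array([*W(WX-1,WY),115.]),R); stroke(-1,.4,v=8)
L(*W(WX,WY),150); ctrl.move_ptp(np.array([430,-100.,200]),R); ctrl.hold(.3)
a,d=optics.grab_frame("top"); b,e=optics.grab_frame("side")
for n,i in(("top",a),("side",b)): print(n,"bar",[polar(n,i,(-59.5,19),r,r+5,57)[0] for r in(33,38,43)])
save("t8.png",np.hstack([cv2.resize(a[188:238,305:365],(390,325),interpolation=2),cv2.resize(b[235:285,240:300],(390,325),interpolation=2)]))
save("t9.png",a,1.5)
print(sensors.read_state()["t"])
E
```

```text
stroke True 82.74 81.14 [0.4 1.3 3.3] [0.2 1.5 3.5] 49.2667
top bar [np.float64(1.146), np.float64(1.14), np.float64(1.139)]
side bar [np.float64(1.183), np.float64(1.172), np.float64(1.151)]
51.2833
```

View pics/t8.png

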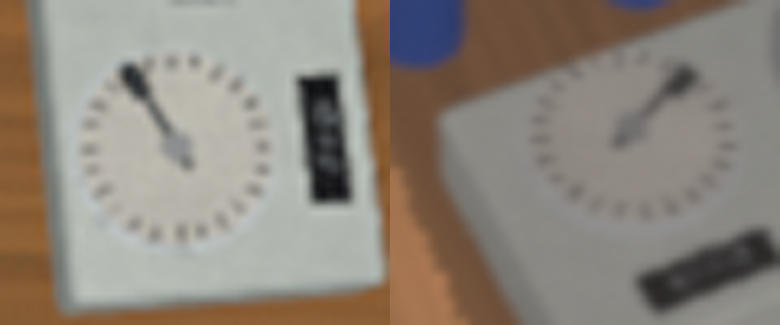

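The bar now reads 1.14 in the top view and about 1.17 in the side view, against 1.13 and 1.18 for the needle. It is centred, so I'm handing the job in.

```bash
python3 -c "
from plant import ctrl
ctrl.finish_job()"
```

```text
the job is handed in; nothing more can be done
```

The swap is done and the job is handed in, at about 51 s of the 72 s allowed. The squat jar stands on the pan, the tall jar is in place 6, and the zero bar lies under the needle tip.

**What I did:** I moved the tall jar from the pan to the cork mat. I then lowered the squat jar onto the sprung pan until the pan carried its weight (about 3.4 N), and only then let go. The tall jar went into place 6, which the squat jar had left. Last, I rolled the thumbwheel with the closed fingertips, pressing with about 3.5 N, in three strokes and two small corrections.

**Last checks:**
- **Dial:** the zero bar reads about 1.14 rad against 1.13 for the needle in the top view, and about 1.17 against 1.18 in the side view.
- **Squat jar:** it stands upright, measured about 3 mm from the pan centre. About 2 mm of that looks like camera bias, because the tall jar showed the same shift from where it was released.
- **Tall jar:** it stands upright, within about 3 mm of the place centre. My estimates of that centre disagreed by 2–3 mm.

**Not confirmed:** side-view jar positions differed from the top view by 5–8 mm, since those masks took in the jar walls, so I relied on the top view. The final full-scene picture was refused by the 12-picture limit, so I did not look over the untouched items after the last nudge.

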